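# Load the tilted filter holder and snap its cap shut

## Task

Load the tilted filter holder: slide into its bore first the tall thin-walled spacer ring, then the white filter disc in its steel ring, then the thick-walled ring, each all the way down. Then press the flanged cap into the mouth until its flange lies on the rim and the spring catch flicks shut over it. Leave the other things on the bench where they are.

Things in the scene. Friction and masses are not known exactly. Their poses are not given: they have to be found in the camera images.
- barrel: Steel barrel, 50 mm outside, tilted 30 degrees, mouth up and towards the robot. Origin: mouth centre in the rim plane, 150 mm above the bench; z: along the bore, outwards; x: uphill in the rim plane, away from the robot (catch side); y: level. Bore 38 mm wide, 2.5 mm bevel at the mouth, 76 mm deep, closed below, slippery: a ring let go squarely in the mouth slides down by itself.
- holder: Stand that carries the barrel, fixed to the bench: blue base plate 170 x 140 x 12 mm and a steel rod 12 mm thick, 210 mm tall. Origin on the bench straight below the barrel's mouth; z up; x level, away from the mouth's facing. The plate reaches from x = -40 to 130 mm; the rod stands at x = 112 mm.
- catch (a joint): Spring catch, rad: 0 shut (at rest), positive swung out, at most 0.5. Pivot on a level axis at x = 34.5, z = -24 mm of the barrel frame; it stands at the x side of the mouth, 16 mm wide, to 22 mm above the rim. Its nose overlaps the seated cap's flange by 3 mm, 2 mm above it. A flange pressed down the bore meets its sloping top, pushes it out 0.12 rad (under 15 N) and it springs back over the flange.
- catch_nose (a point): Point at the lower inner edge of the catch's hooked nose: x = 25 mm, y = 0, z = 8 mm in the barrel's frame when shut. The rings (36 mm) pass inside it.
- spacer_centre (a point): Centre (half-way up) of the tall spacer: a thin-walled plain steel ring, 36 mm outside diameter, 28 mm inside, 26 mm high, lying flat on the bench, z axis along its own axis, either way up. It goes in first. 60 g.
- frit_centre (a point): Centre (half-way up) of the filter disc: a low steel ring, 36 mm outside diameter, 15 mm high, filled by a white porous disc; lies flat, z axis along its own axis, either way up. It goes in second. 40 g.
- collar_centre (a point): Centre (half-way up) of the thick-walled ring: plain steel, 36 mm outside diameter, small 17 mm hole, 18 mm high, lies flat, z axis along its own axis, either way up. It goes in third; its top then lies 17 mm below the rim. 60 g.
- cap_centre (a point): Centre (half-way up) of the cap: a steel piece 39 mm high with a 12 mm hole, standing upright on the bench on its spigot. From the bottom: spigot 36 mm diameter, 16 mm high (goes into the bore); flange 56 mm diameter, 5 mm thick (lies on the rim); round grip 28 mm diameter, 18 mm high. z axis: upwards through the grip. 100 g. When seated its centre is 3.5 mm outside the rim plane.
- vial: A bystander, not part of the job: amber glass vial, 26 mm diameter, 45 mm high, among the rings; origin under its centre.
- stopper: A bystander, not part of the job: black rubber stopper, 34 mm across the top, 30 mm high; origin under its centre.
- beaker: A bystander, not part of the job: glass beaker, 66 mm diameter, 90 mm high; origin under its centre.
- spatula: A bystander, not part of the job: spatula with a white handle, 160 mm long, lying flat; origin near its middle.
- flask: A bystander, not part of the job: white plastic bottle, 64 mm diameter, 160 mm high; origin under its centre.
- dish: A bystander, not part of the job: shallow glass dish, 90 mm diameter, 16 mm high; origin under its centre.
- jar: A bystander, not part of the job: amber jar, 70 mm diameter, 90 mm high; origin under its centre.

How it is judged:
On the way, in this order (a step that is already met when the one before it is completed fails the run):
1. the tall thin-walled spacer lies fully home in the bore and is let go (z of spacer_centre in the frame of barrel between -0.065 and -0.061 m and x of spacer_centre in the frame of barrel between -0.003 and 0.003 m and y of spacer_centre in the frame of barrel between -0.003 and 0.003 m and angle between the z axis of spacer_centre and the z axis of barrel, either way round below 0.09 rad and contact force between spacer and the fingers below 0.05 N), for 0.2 s.
2. the white filter disc lies fully home in the bore and is let go (z of frit_centre in the frame of barrel between -0.0445 and -0.0405 m and x of frit_centre in the frame of barrel between -0.003 and 0.003 m and y of frit_centre in the frame of barrel between -0.003 and 0.003 m and angle between the z axis of frit_centre and the z axis of barrel, either way round below 0.09 rad and contact force between frit and the fingers below 0.05 N), for 0.2 s.
3. the thick-walled ring lies fully home in the bore and is let go (z of collar_centre in the frame of barrel between -0.028 and -0.024 m and x of collar_centre in the frame of barrel between -0.003 and 0.003 m and y of collar_centre in the frame of barrel between -0.003 and 0.003 m and angle between the z axis of collar_centre and the z axis of barrel, either way round below 0.09 rad and contact force between collar and the fingers below 0.05 N), for 0.2 s.
4. the cap lies on the rim with the catch shut over its flange (z of cap_centre in the frame of barrel between 0.0017 and 0.0053 m and x of cap_centre in the frame of barrel between -0.003 and 0.003 m and y of cap_centre in the frame of barrel between -0.003 and 0.003 m and angle between the z axis of cap_centre and the z axis of barrel, either way round below 0.09 rad and value of joint catch below 0.04 rad), for 0.2 s.
At the end, for the whole second after the job is handed in: In the bore from the bottom: spacer, filter disc, thick-walled ring, each within 2 mm of its place along the bore, 3 mm across it and 0.09 rad of square; cap on the rim within 1.8 mm, catch shut over its flange (below 0.04 rad), all at rest (all of step 4 and z of spacer_centre in the frame of barrel between -0.065 and -0.061 m and x of spacer_centre in the frame of barrel between -0.003 and 0.003 m and y of spacer_centre in the frame of barrel between -0.003 and 0.003 m and angle between the z axis of each of spacer_centre, frit_centre, collar_centre and the z axis of barrel, either way round below 0.09 rad and z of frit_centre in the frame of barrel between -0.0445 and -0.0405 m and x of frit_centre in the frame of barrel between -0.003 and 0.003 m and y of frit_centre in the frame of barrel between -0.003 and 0.003 m and z of collar_centre in the frame of barrel between -0.028 and -0.024 m and x of collar_centre in the frame of barrel between -0.003 and 0.003 m and y of collar_centre in the frame of barrel between -0.003 and 0.003 m and linear speed of cap below 0.02 m/s); the robot touches nothing.
It fails at once if a bystander is knocked over or shifted by more than 30 mm (distance of any of vial, stopper, beaker, spatula, flask, dish, jar from where it was at the start of the episode above 0.03 m).
It also fails if it takes over 72 s, if anything falls off the work surface, if the arm or the gripper's body presses on something with over 40 N, if the wrist force passes 120 N, or if a joint passes its speed limit or range.

## Robot

A 6-joint arm with a two-finger parallel gripper is mounted at the origin on the work surface. World frame = base frame: x ahead of the robot, y to its left, z up, the work surface at z = 0. Lengths are in m, angles in rad, forces in N, time in s.
With the tool pointing down it reaches from about 0.375 to 0.9 m from the base axis. Payload 3.1 kg.
Tool frame: the origin (TCP) lies between the finger pads; the fingertips stand manip.nose_length ahead of it and the grasp point (between the pads) lies 5 mm behind it (manip.nose_length is the distance from the TCP to the fingertips, in m); z points along the fingers, y is the line along which they close (so a half turn about z gives the same grasp; the last joint's range is limited). The gripper opens to 85 mm and grips with 20 to 120 N. Pads are 22 mm wide; open, the fingers measure 114 mm over their backs; the gripper's body (76 mm by 85 mm) begins 54 mm behind the grasp point. The pads swing forward as they close: fully open they stand 13 mm farther back than shut.
Start: joints at [1.133, 0.527, 1.433, -0, 1.181, -0.178], TCP at [0.161, 0.604, 0.245] pointing down, gripper open.
Joint ranges: [-3.08, 3.08], [-0.75, 2.2], [0.22, 2.44], [-1.43, 4.57], [0, 2.65], [-2.85, 2.85]. Speed limits (rad/s): [2.79, 2.79, 3.14, 3.14, 3.14, 3.14].

## Interface

Orientations are given as a unit quaternion [x, y, z, w].
In Python, from station import monitor, eyes, job, manip gives the robot as it stands.
- The arm moves only by the shell command python3 -m pendant 'ROWS' [FORCE]. ROWS is JSON, a list that holds one entry, the list of rows, each a list of 7 numbers: the shift along the tool's x, y, z as a fraction of full scale, then the turn, a rotation vector about the tool's x, y, z as a fraction of full scale, then the opening, from 0 (shut) to 1 (fully open). A call has 1 to 20 rows; each row shifts and turns the commanded pose from where the row before left it, along the tool's axes as they then stand; what a row does not reach is not made up. Full scale, the value 1, is 800 mm for a shift and 0.12 rad for a turn. A row lasts 1/10 s, in which the tool goes at most 50 mm and 8.59 degrees, less where a joint would pass 70% of its speed; a pose out of reach is approached as far as the arm can. A call with a number of a shift or a turn outside -1 to 1 is refused whole. A call with a gripper value outside its range is refused whole. The fingers move at their own pace and stop on an object; FORCE is the grip in N (left out, the last holds). Time passes only in rows, so rows that do not move let the fingers close. It gives the time, the measured TCP pose, the force, the opening and the grip force at its end, in the units of the state.
- monitor.sense(): the state, without advancing time (a new reading comes with each control period).
- eyes.snapshot(name): name is "scene" or "top"; returns a dict with "pixels" (420x560x3 uint8, red, green, blue), "depth" (420x560 float32, m along the optical axis (not along the pixel's ray), 0 where there is no reading), "intrinsics" (3x3 intrinsics, pixels), "k1" (the pictures are not rectified: a ray, as slopes to the right and down, at radius r is drawn at 1 + k1 r^2 times it, then the intrinsics apply), "eye" and "attitude" of the camera in the world. Camera axes: x right, y down, z forward; pixel columns grow to the right and rows downward; lengths in m; the calibration is good to about 2 mm. A picture is of the moment at which its call begins.
- job.sign_off(): hands the job in; it is judged then, once.
The state is a dict: "t": time; "q": joint angles; "qd": joint speeds; "tau": joint torques, N m; "tcp_pos": TCP position; "tool_rot": TCP orientation; "force": force on the tool from outside, world axes, zero at the start; "ft_torque": the same for the moment, N m; "finger_gap": opening from 0.0 (shut) to 1.0 (fully open); "gripper_force": force on a finger pad.
Only numpy, scipy, OpenCV 4.12 (cv2) and the standard library are available. Lean on these libraries where they do the work, as an engineer would, in place of code of your own. Each camera call takes 0.05 s, during which the arm holds its last target. There are 200 camera calls.

## Working session

There is one attempt and no reset: what is moved stays moved. The work goes in short steps, Python scripts to look and compute and a shell command to move; the robot and the scene stay as the last step left them, time stands still between calls to the robot, and variables do not carry over. Pictures are saved under pics/ and viewed, at most 10 in all, crops included, and the job is handed in when it is done.

```bash
ls; mkdir -p pics
python3 - <<'E'
from station import monitor, eyes, job, manip
import cv2, numpy as np
print(monitor.sense()); print(manip.nose_length)
for n in("scene","top"):
    s=eyes.snapshot(n); np.savez(f"{n}0.npz",**{k:np.array(v) for k,v in s.items()})
    print(n,s["intrinsics"],s["k1"],s["eye"],s["attitude"])
    cv2.imwrite(f"pics/{n}0.png",s["pixels"][:,:,::-1])
E
```

```text
pics
{'t': 0.0, 'q': array([ 1.13249720e+00,  5.28468725e-01,  1.43388383e+00,  1.96875710e-05,
        1.18138691e+00, -1.78511613e-01]), 'qd': array([-0.00162694,  0.00064152, -0.00022018,  0.00016628, -0.00033728,
       -0.00032199]), 'tau': array([ 7.06136434e-04, -4.42348552e+01, -1.78029513e+01, -1.44433234e-04,
        8.16642714e-03, -8.45689129e-06]), 'tcp_pos': array([0.16023071, 0.60341666, 0.24433788]), 'tool_rot': array([ 1.29532437e-01,  9.91574604e-01, -1.01999854e-03, -3.34494630e-04]), 'force': array([-0.61220436, -0.84366149, -0.32617934]), 'ft_torque': array([-0.02408874, -0.03654262, -0.02892179]), 'gripper_force': 0.0, 'finger_gap': 0.9989613436302277}
0.014
scene [[381.64990662   0.         275.06044554]
 [  0.         381.64990662 206.23006902]
 [  0.           0.           1.        ]] 0.0022649969827666697 [ 1.20674777 -0.10433927  0.8225239 ] [ 0.68691138  0.6276228  -0.24950019 -0.26831332]
top [[402.00060684   0.         278.94899746]
 [  0.         402.00060684 204.02111286]
 [  0.           0.           1.        ]] -0.01137517208732218 [ 0.37679518 -0.07461497  1.16911791] [-0.69359588  0.71427906 -0.05892511  0.07251212]
```

View pics/scene0.png

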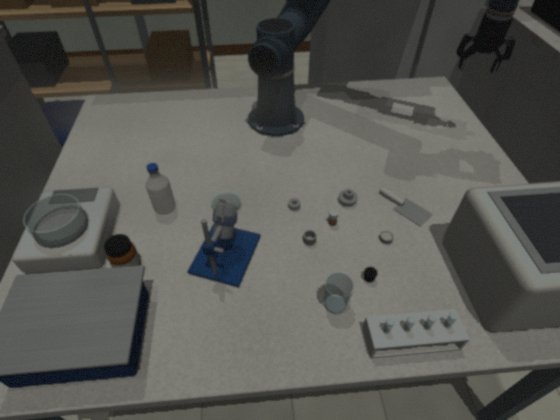

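View pics/top0.png

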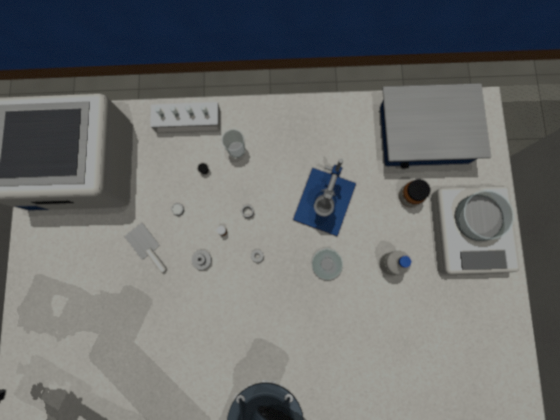

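The top view shows the rings at about (178,209), (248,212) and (257,256), the cap at (201,259), the vial at (223,231), the stopper at (203,168), the spatula at (150,245) and the barrel mouth at (323,205). I'll enlarge this area to tell the rings apart.

```bash
python3 - <<'E'
import cv2,numpy as np
a=np.load("top0.npz")["pixels"][:,:,::-1]
b=cv2.resize(a[140:285,160:360],None,fx=4,fy=4,interpolation=cv2.INTER_CUBIC)
b=cv2.convertScaleAbs(b,alpha=1.5); cv2.imwrite("pics/topc.png",b)
E
cat > h.py <<'E'
import numpy as np
from scipy.spatial.transform import Rotation as R
def load(n): return dict(np.load(n))
def ray(s,u,v):
    K=s["intrinsics"]; d=np.array([(u-K[0,2])/K[0,0],(v-K[1,2])/K[1,1]]); p=d.copy()
    for _ in range(10): p=d/(1+float(s["k1"])*(p@p))
    return R.from_quat(s["attitude"]).apply([p[0],p[1],1])
def onz(s,u,v,z):
    r=ray(s,u,v); return s["eye"]+r*(z-s["eye"][2])/r[2]
def proj(s,P):
    p=R.from_quat(s["attitude"]).inv().apply(np.asarray(P)-s["eye"]); q=p[...,:2]/p[...,2:]
    q=q*(1+float(s["k1"])*(q**2).sum(-1,keepdims=True)); K=s["intrinsics"]
    return q*[K[0,0],K[1,1]]+K[:2,2]
def cloud(s):
    h,w=s["depth"].shape; v,u=np.mgrid[:h,:w]; K=s["intrinsics"]
    d=np.stack([(u-K[0,2])/K[0,0],(v-K[1,2])/K[1,1]],-1); p=d.copy()
    for _ in range(10): p=d/(1+float(s["k1"])*(p**2).sum(-1,keepdims=True))
    P=np.concatenate([p,np.ones((h,w,1))],-1)*s["depth"][...,None]
    return R.from_quat(s["attitude"]).apply(P.reshape(-1,3)).reshape(h,w,3)+s["eye"]
E
python3 - <<'E'
from h import *
s=load("top0.npz"); P=cloud(s)
for n,u,v in [("A",178,209),("B",248,212),("C",257,256),("cap",201,259),("vial",223,231),("stop",203,168)]:
    b=P[v-14:v+15,u-14:u+15].reshape(-1,3); m=b[:,2]>0.008; q=b[m]
    print(n,m.sum(),np.median(b[~m][:,2]).round(4),q.mean(0).round(4),((q.max(0)+q.min(0))/2).round(4),np.ptp(q,0).round(3),np.percentile(q[:,2],[10,50,90]).round(4))
for n,u,v in [("A",178,209),("B",248,212),("C",257,256),("cap",201,259)]: print(n,onz(s,u,v,.02).round(4))
E
```

```text
A 125 -0.0003 [0.5762 0.225  0.0788] [0.4906 0.0925 0.5887] [0.228 0.334 1.161] [0.0111 0.0146 0.0181]
B 72 -0.0002 [0.575  0.0385 0.0228] [0.5747 0.0382 0.0205] [0.035 0.034 0.024] [0.0123 0.0247 0.0278]
C 103 -0.0 [0.4442 0.0124 0.0284] [ 0.4197 -0.0216  0.5905] [0.086 0.106 1.157] [0.0147 0.0173 0.0201]
cap 281 0.0002 [0.4405 0.1687 0.0338] [0.4219 0.0613 0.5895] [0.09  0.272 1.159] [0.0191 0.0223 0.04  ]
vial 85 -0.0004 [0.5146 0.1062 0.0659] [0.4538 0.0251 0.5901] [0.154 0.199 1.158] [0.0178 0.0441 0.0475]
stop 108 -0.0003 [0.6995 0.1637 0.0495] [0.5498 0.0545 0.5887] [0.346 0.258 1.161] [0.0246 0.0293 0.032 ]
A [0.588  0.2398 0.02  ]
B [0.5728 0.0351 0.02  ]
C [0.4451 0.0111 0.02  ]
cap [0.4411 0.171  0.02  ]
```

View pics/topc.png

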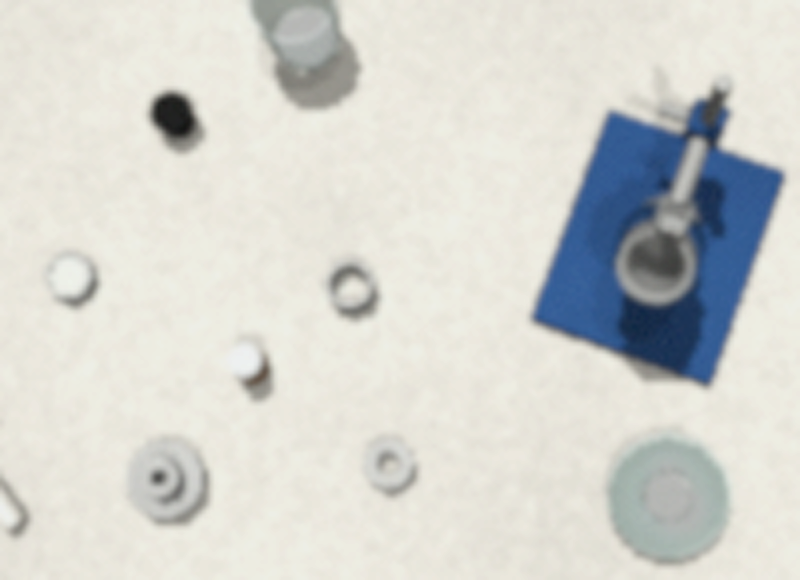

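The crop identifies everything:
- **Spacer:** thin-walled, crop (353,288), which is pixel (248,212).
- **Filter disc:** white, (73,278), which is (178,209.5).
- **Thick ring:** (390,463), which is (257.5,255.7).
- **Cap:** (167,479), which is (201.8,259.7).
- **Barrel mouth:** centre at (656,263), which is (324,205.7).
- **Plate corners:** (612,112), (783,175), (708,384) and (533,320).

```bash
cat > meas.py <<'E'
from h import *
import cv2
from scipy.optimize import least_squares
def barrelframe(p,az):
    z=np.array([-.5*np.cos(az),-.5*np.sin(az),3**.5/2]); y=np.array([-np.sin(az),np.cos(az),0]); x=np.cross(y,z)
    return np.stack([x,y,z],1)
def fitbarrel(P,m0,az0):
    q=P.reshape(-1,3); q=q[np.linalg.norm(q-m0,axis=1)<.09]
    def res(v,keep=None):
        l=(q-v[:3])@barrelframe(None,v[3]); r=np.hypot(l[:,0],l[:,1]); x,y,z=l.T
        rim=np.hypot(z,np.maximum(0,np.abs(r-22.5e-3)-2.5e-3)); out=np.hypot(r-.025,np.maximum(0,z)); bore=np.hypot(r-.019,np.maximum(0,z+.0025))
        d=np.minimum.reduce([rim,out,bore]); d=np.minimum(d,.006)
        d[(x>.019)&(z>-.05)&(abs(y)<.012)]=.006
        return d
    s=least_squares(res,[*m0,az0],loss="soft_l1",f_scale=.0015,x_scale=[.01,.01,.01,.1],diff_step=1e-3)
    return s.x,(res(s.x)<.004).sum(),s.cost
E
python3 - <<'E'
from meas import *
T=load("top0.npz"); S=load("scene0.npz")
c=[onz(T,160+u/4,140+v/4,.012) for u,v in [(612,112),(783,175),(708,384),(533,320)]]
d=(c[0]-c[3]+c[1]-c[2]); az=np.arctan2(d[1],d[0]); cen=sum(c)/4
print("az",az, "mouth from plate",cen-.045*np.array([np.cos(az),np.sin(az),0]),"len",np.linalg.norm(c[0]-c[3]),np.linalg.norm(c[0]-c[1]))
m0=onz(T,324,205.7,.15); print("mouth px",m0)
PT,PS=cloud(T),cloud(S)
for P in(PT,PS): print(fitbarrel(P,m0,az))
for n,h,u,v in [("spacer",.026,248.2,212),("frit",.015,178.2,209.5),("collar",.018,257.5,255.7),("capflange",.021,201.8,259.7),("capgrip",.039,199.5,259.5)]:
    g=onz(T,u,v,h); out=[]
    for P in(PT,PS):
        q=P.reshape(-1,3); k=(np.hypot(*(q-g)[:,:2].T)<.032)&(abs(q[:,2]-h)<.005); q=q[k]
        (x,y),r=cv2.minEnclosingCircle(q[:,:2].astype(np.float32)); out+=[k.sum(),q[:,:2].mean(0).round(4),np.round([x,y,r],4),q[:,2].mean().round(4)]
    print(n,g.round(4),*out)
E
```

```text
az -0.3935385483911052 mouth from plate [ 0.55649876 -0.17224697  0.012     ] len 0.16707187169858462 0.1341948330744038
mouth px [ 0.56098571 -0.17332085  0.15      ]
(array([ 0.56294348, -0.17240596,  0.15370685, -0.42246121]), np.int64(378), np.float64(0.0014931845887157162))
(array([ 0.56711353, -0.17182705,  0.15485949, -0.36037635]), np.int64(522), np.float64(0.0025855310312770936))
spacer [0.5718 0.0339 0.026 ] 52 [0.5757 0.0384] [0.575  0.0389 0.0178] 0.0257 75 [0.581  0.0394] [0.5788 0.0393 0.0194] 0.0253
frit [0.5874 0.2405 0.015 ] 111 [0.5882 0.243 ] [0.5886 0.2432 0.0176] 0.0145 127 [0.5945 0.2456] [0.5939 0.2466 0.0186] 0.0147
collar [0.4461 0.0098 0.018 ] 100 [0.4449 0.0133] [0.4451 0.0136 0.018 ] 0.0173 88 [0.4511 0.0141] [0.4498 0.0131 0.0188] 0.018
capflange [0.4391 0.1685 0.021 ] 203 [0.4411 0.1705] [0.4413 0.1712 0.0273] 0.0213 139 [0.4504 0.1694] [0.4441 0.172  0.0286] 0.0216
capgrip [0.4388 0.1712 0.039 ] 64 [0.4416 0.1711] [0.4412 0.1714 0.0137] 0.0392 56 [0.4453 0.1731] [0.4432 0.1738 0.0152] 0.0392
```

```bash
cat > go.py <<'E'
from meas import *
from station import monitor, manip
import sys
AZ=-0.395
def tool(tilt):   # tilt=0 down, 1 along bore
    t=tilt*np.pi/6; y=np.array([-np.sin(AZ),np.cos(AZ),0]); h=np.array([np.cos(AZ),np.sin(AZ),0])
    z=np.sin(t)*h-np.cos(t)*np.array([0,0,1]); return np.stack([np.cross(y,z),y,z],1)
def plan(pos,tilt):
    s=monitor.sense(); R0=R.from_quat(s["tool_rot"]).as_matrix(); R1=tool(tilt)
    rv=R.from_matrix(R0.T@R1).as_rotvec(); d=np.asarray(pos)-s["tcp_pos"]
    print("t",s["t"],"tcp",s["tcp_pos"].round(4),"gap",round(s["finger_gap"],3),"F",s["force"].round(1))
    print("turn units",(rv/.12).round(3),"| shift units after turn",(R1.T@d/.8).round(4),"before",(R0.T@d/.8).round(4),"mm",(R1.T@d*1e3).round(1))
if __name__=="__main__": plan([float(a) for a in sys.argv[1:4]],float(sys.argv[4]))
E
python3 go.py .576 .038 .15 0
```

```text
t 0.1 tcp [0.1603 0.6035 0.2444] gap 1.002 F [ 0.5 -0.4 -0.6]
turn units [-0.016 -0.002  1.127] | shift units after turn [-0.7517 -0.4524  0.118 ] before [-0.6839 -0.5494  0.1188] mm [-601.3 -362.    94.4]
```

```bash
python3 -m pendant '[[[0,0,0,0,0,0.6,0.8],[0,0,0,0,0,0.527,0.8],[-0.047,-0.0283,0.0074,0,0,0,0.8],[-0.047,-0.0283,0.0074,0,0,0,0.8],[-0.047,-0.0283,0.0074,0,0,0,0.8],[-0.047,-0.0283,0.0074,0,0,0,0.8],[-0.047,-0.0283,0.0074,0,0,0,0.8],[-0.047,-0.0283,0.0074,0,0,0,0.8],[-0.047,-0.0283,0.0074,0,0,0,0.8],[-0.047,-0.0283,0.0074,0,0,0,0.8],[-0.047,-0.0283,0.0074,0,0,0,0.8],[-0.047,-0.0283,0.0074,0,0,0,0.8],[-0.047,-0.0283,0.0074,0,0,0,0.8],[-0.047,-0.0283,0.0074,0,0,0,0.8],[-0.047,-0.0283,0.0074,0,0,0,0.8],[-0.047,-0.0283,0.0074,0,0,0,0.8],[-0.047,-0.0283,0.0074,0,0,0,0.8],[-0.047,-0.0283,0.0074,0,0,0,0.8]]]' 40; python3 go.py .576 .038 .032 0
```

```text
t: 1.9
tcp_pos: [0.577, 0.0365, 0.15]
tool_rot: [0.196, 0.981, 0.0, -0.0]
force: [0.4, 1.1, -0.0]
finger_gap: 0.799
gripper_force: 0.0
t 1.9 tcp [0.577  0.0365 0.15  ] gap 0.799 F [ 0.4  1.1 -0. ]
turn units [-0.001 -0.007 -0.003] | shift units after turn [0.0018 0.0012 0.1474] before [0.0017 0.0013 0.1474] mm [  1.5   1.  118. ]
```

```bash
python3 -m pendant '[[[0.0018,0.0012,0.05,0,0,0,0.7],[0,0,0.05,0,0,0,0.7],[0,0,0.03,0,0,0,0.7],[0,0,0.0225,0,0,0,0.7],[0,0,0,0,0,0,0.7],[0,0,0,0,0,0,0.2],[0,0,0,0,0,0,0.2],[0,0,0,0,0,0,0.2],[0,0,0,0,0,0,0.2],[0,0,0,0,0,0,0.2],[0,0,0,0,0,0,0.2],[0,0,0,0,0,0,0.2]]]' 40; python3 go.py .562 -.1725 .2 0
```

```text
t: 3.1
tcp_pos: [0.5762, 0.0396, 0.0297]
tool_rot: [0.196, 0.981, 0.0, 0.001]
force: [0.3, -0.4, 6.5]
finger_gap: 0.397
gripper_force: 40.4
t 3.1 tcp [0.5762 0.0396 0.0297] gap 0.397 F [ 0.3 -0.4  6.5]
turn units [0.005 0.016 0.   ] | shift units after turn [-0.0857 -0.2515 -0.2129] before [-0.0861 -0.2514 -0.2128] mm [ -68.5 -201.2 -170.3]
```

```bash
python3 -m pendant '[[[0,0,-0.06,0,0,0,0.2],[0,0,-0.06,0,0,0,0.2],[0,0,-0.06,0,0,0,0.2],[0,0,-0.06,0,0,0,0.2],[0,-0.04,0,0,-0.9,0,0.2],[0,-0.04,0,0,-0.9,0,0.2],[0,-0.04,0,0,-0.9,0,0.2],[0,-0.04,0,0,-0.9,0,0.2],[0,0,0,0,-0.763,0,0.2]]]'; python3 go.py .534 -.161 .202 1
```

```text
t: 4.0
tcp_pos: [0.524, -0.0806, 0.2208]
tool_rot: [0.191, 0.946, -0.052, 0.255]
force: [0.2, -0.4, -0.6]
finger_gap: 0.397
gripper_force: 40.2
t 4.0 tcp [ 0.524  -0.0806  0.2208] gap 0.397 F [ 0.2 -0.4 -0.6]
turn units [-0.019  0.022 -0.028] | shift units after turn [-0.0317 -0.088   0.0455] before [-0.0319 -0.0877  0.0458] mm [-25.4 -70.4  36.4]
```

```bash
python3 -m pendant '[[[-0.0160,-0.044,0.0225,0,0,0,0.2],[-0.0160,-0.044,0.0225,0,0,0,0.2],[0,0,0,0,0,0,0.2],[0,0,0,0,0,0,0.2]]]'; python3 go.py .534 -.161 .202 1
python3 - <<'E'
from station import eyes
import cv2,numpy as np
o=[]
for n,(u0,v0) in dict(scene=(165,150),top=(275,150)).items():
    s=eyes.snapshot(n); np.savez(f"{n}1.npz",**{k:np.array(v) for k,v in s.items()})
    o.append(cv2.convertScaleAbs(cv2.resize(s["pixels"][v0:v0+110,u0:u0+100,::-1],None,fx=4,fy=4,interpolation=cv2.INTER_CUBIC),alpha=1.5))
cv2.imwrite("pics/c1.png",np.hstack(o))
E
```

```text
t: 4.4
tcp_pos: [0.5339, -0.1424, 0.2053]
tool_rot: [0.19, 0.947, -0.05, 0.252]
force: [0.1, -0.4, -1.6]
finger_gap: 0.395
gripper_force: 40.2
t 4.4 tcp [ 0.5339 -0.1424  0.2053] gap 0.395 F [ 0.1 -0.4 -1.6]
turn units [ 0.003 -0.03  -0.013] | shift units after turn [-0.0058 -0.0214  0.0081] before [-0.0059 -0.0214  0.0081] mm [ -4.7 -17.2   6.5]
```

View pics/c1.png

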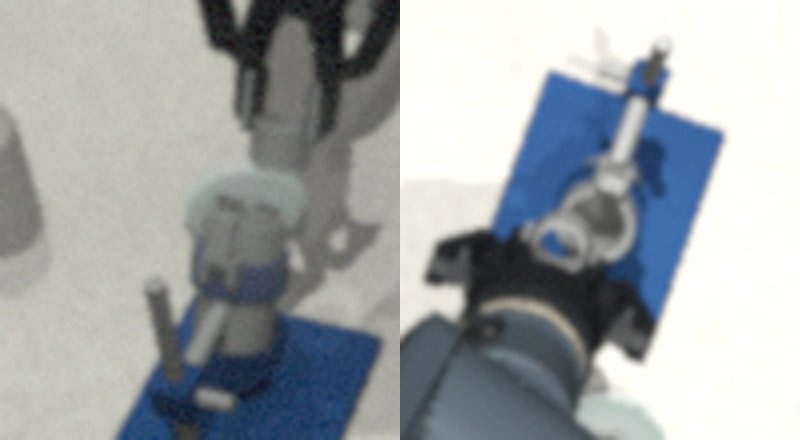

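The left half shows the spacer held square between the pads, its lower end at about scene (235,189). The right half shows its end ring at about top (315,210), left of the mouth at (325,205). It stopped 17 mm short in y, so I'll compare ring and barrel within the same pictures.

```bash
cat >> meas.py <<'E'
def fitm(P,m0,az,r=.09):
    """mouth with z=.15 and azimuth fixed: x,y only"""
    q=P.reshape(-1,3); q=q[np.linalg.norm(q-m0,axis=1)<r]; B=barrelframe(None,az)
    def res(v):
        l=(q-[v[0],v[1],.15])@B; ra=np.hypot(l[:,0],l[:,1]); x,y,z=l.T
        d=np.minimum.reduce([np.hypot(z,np.maximum(0,np.abs(ra-22.5e-3)-2.5e-3)),np.hypot(ra-.025,np.maximum(0,z)),np.hypot(ra-.019,np.maximum(0,z+.0025))])
        d=np.minimum(d,.006); d[(x>.019)&(z>-.05)&(abs(y)<.012)]=.006; return d
    g=np.arange(-.01,.0101,.0005); C=np.array([[ (res([m0[0]+a,m0[1]+b])**2).sum() for b in g] for a in g])
    i,j=np.unravel_index(C.argmin(),C.shape); return np.array([m0[0]+g[i],m0[1]+g[j]])
def fitring(P,c0,Rt,rad,h):
    """ring bottom centre, tool-frame offset from c0 (c0: expected bottom centre); z out = depth of end face"""
    l=(P.reshape(-1,3)-c0)@Rt; l=l[(np.hypot(l[:,0],l[:,1])<rad+.008)&(l[:,2]<.006)&(l[:,2]>-h)]
    def cost(a,b,c):
        ra=np.hypot(l[:,0]-a,l[:,1]-b); d=np.minimum(np.hypot(ra-rad,np.maximum(0,l[:,2]-c)),np.hypot(l[:,2]-c,np.maximum(0,ra-rad))); return (np.minimum(d,.004)**2).sum()
    g=np.arange(-.006,.0061,.001); C=np.array([[[cost(a,b,c) for c in g] for b in g] for a in g]); i=np.unravel_index(C.argmin(),C.shape)
    return g[list(i)].round(4),len(l)
E
python3 - <<'E'
from go import *
s=monitor.sense(); Rt=R.from_quat(s["tool_rot"]).as_matrix(); c0=s["tcp_pos"]+.0297*Rt[:,2]
m0=np.array([.562,-.1725,.15]); print("c0",c0.round(4))
for n in("top","scene"):
    a=load(n+"0.npz"); b=load(n+"1.npz"); print(n,"mouth",fitm(cloud(a),m0,AZ),fitm(cloud(a),m0,AZ+.03),"ring offs in tool",fitring(cloud(b),c0,Rt,.018,.012), "proj ring",proj(b,c0).round(1),"mouth",proj(b,m0).round(1))
# plate in scene
E
```

```text
c0 [ 0.5474 -0.1467  0.1797]
top mouth [ 0.56   -0.1705] [ 0.5595 -0.171 ] ring offs in tool (array([-0.003, -0.002, -0.002]), 37) proj ring [314.6 209.2] mouth [323.7 205.3]
scene mouth [ 0.569  -0.1715] [ 0.569 -0.171] ring offs in tool (array([-0.003,  0.   ,  0.   ]), 74) proj ring [235. 190.] mouth [225.4 203.6]
```

```bash
python3 go.py .5455 -.1651 .1809 1
```

```text
t 4.5 tcp [ 0.5338 -0.1411  0.2055] gap 0.398 F [ 0.   0.4 -0.3]
turn units [ 0.011 -0.029  0.005] | shift units after turn [-0.0063 -0.0221  0.0391] before [-0.0065 -0.0222  0.0391] mm [ -5.1 -17.7  31.3]
```

```bash
python3 -m pendant '[[[-0.0065,-0.0222,0,0,-0.025,0,0.2],[0,0,0.0195,0,0,0,0.2],[0,0,0.0195,0,0,0,0.2],[0,0,0,0,0,0,0.2],[0,0,0,0,0,0,0.2]]]'; python3 go.py .5455 -.1651 .1809 1
python3 - <<'E'
from station import eyes
import cv2,numpy as np
o=[]
for n,(u0,v0) in dict(scene=(195,165),top=(295,170)).items():
    s=eyes.snapshot(n); np.savez(f"{n}2.npz",**{k:np.array(v) for k,v in s.items()})
    o.append(cv2.convertScaleAbs(cv2.resize(s["pixels"][v0:v0+70,u0:u0+50,::-1],None,fx=8,fy=8,interpolation=cv2.INTER_CUBIC),alpha=1.6))
cv2.imwrite("pics/c2.png",np.hstack(o))
E
```

```text
t: 5.0
tcp_pos: [0.5459, -0.1648, 0.1812]
tool_rot: [0.189, 0.947, -0.05, 0.254]
force: [0.5, 0.8, -0.4]
finger_gap: 0.394
gripper_force: 40.2
t 5.0 tcp [ 0.5459 -0.1648  0.1812] gap 0.394 F [ 0.5  0.8 -0.4]
turn units [ 0.016 -0.002  0.012] | shift units after turn [ 0.0005 -0.0006  0.0002] before [ 0.0005 -0.0006  0.0002] mm [ 0.4 -0.5  0.1]
```

View pics/c2.png

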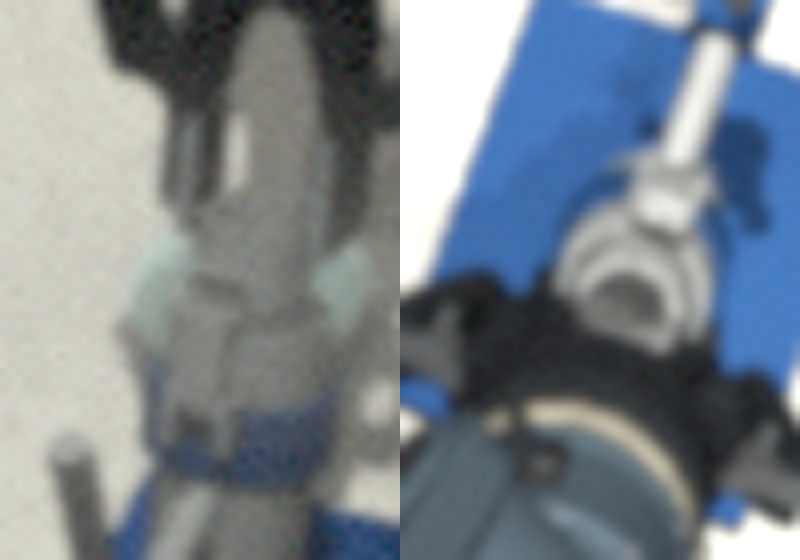

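Right half (top view): rim edges at x≈553 and 717, ring edges at x≈578 and 697, so both are centred near 636. The uphill edges also agree with a square fit (ring edge y≈238). That makes the alignment good to about 1 mm, so I insert in small steps while watching the force.

```bash
python3 -m pendant '[[[0,0,0.006,0,0,0,0.2],[0,0,0.005,0,0,0,0.2],[0,0,0,0,0,0,0.2]]]'; python3 go.py .5455 -.1651 .1809 1;python3 -m pendant '[[[0,0,0.003,0,0,0,0.2],[0,0,0.003,0,0,0,0.2],[0,0,0,0,0,0,0.2]]]'; python3 go.py .5455 -.1651 .1809 1
```

```text
t: 5.4
tcp_pos: [0.5488, -0.1664, 0.1736]
tool_rot: [0.189, 0.947, -0.05, 0.253]
force: [-6.8, 3.6, 8.1]
finger_gap: 0.395
gripper_force: 42.8
t 5.4 tcp [ 0.5488 -0.1664  0.1736] gap 0.395 F [-6.8  3.6  8.1]
turn units [ 0.017 -0.011  0.002] | shift units after turn [-0.0007 -0.0001 -0.0101] before [-0.0007 -0.0001 -0.0101] mm [-0.6 -0.1 -8.1]
t: 5.7
tcp_pos: [0.5488, -0.1662, 0.1693]
tool_rot: [0.189, 0.948, -0.049, 0.252]
force: [-16.0, 3.5, 15.3]
finger_gap: 0.4
gripper_force: 47.0
t 5.7 tcp [ 0.5488 -0.1662  0.1693] gap 0.4 F [-16.    3.5  15.3]
turn units [ 0.023 -0.038  0.002] | shift units after turn [-0.0035 -0.0003 -0.0148] before [-0.0035 -0.0003 -0.0148] mm [ -2.8  -0.3 -11.8]
```

```bash
python3 -m pendant '[[[0.0025,0,-0.002,0,0,0,0.2],[0.0015,0,0,0,0,0,0.2],[0,0,0,0,0,0,0.2]]]'; python3 go.py .5455 -.1651 .1809 1;python3 -m pendant '[[[0,0,0.003,0,0,0,0.2],[0,0,0.003,0,0,0,0.2],[0,0,0,0,0,0,0.2]]]'; python3 go.py .5455 -.1651 .1809 1
```

```text
t: 6.0
tcp_pos: [0.5481, -0.1662, 0.1691]
tool_rot: [0.189, 0.947, -0.05, 0.253]
force: [-6.4, 2.8, 5.5]
finger_gap: 0.392
gripper_force: 45.8
t 6.0 tcp [ 0.5481 -0.1662  0.1691] gap 0.392 F [-6.4  2.8  5.5]
turn units [ 0.016 -0.01   0.002] | shift units after turn [-0.0044  0.     -0.0146] before [-0.0043  0.0001 -0.0146] mm [ -3.5   0.  -11.6]
t: 6.3
tcp_pos: [0.5487, -0.1663, 0.1637]
tool_rot: [0.189, 0.948, -0.049, 0.251]
force: [-4.8, 0.2, -2.6]
finger_gap: 0.396
gripper_force: 45.6
t 6.3 tcp [ 0.5487 -0.1663  0.1637] gap 0.396 F [-4.8  0.2 -2.6]
turn units [ 0.023 -0.045  0.   ] | shift units after turn [-0.0071 -0.0001 -0.0208] before [-0.007  -0.0001 -0.0208] mm [ -5.7  -0.1 -16.6]
```

Run:
```python
from station import eyes
import cv2,numpy as np
o=[]
for n,(u0,v0) in dict(scene=(195,165),top=(295,170)).items():
    s=eyes.snapshot(n); np.savez(f"{n}3.npz",**{k:np.array(v) for k,v in s.items()})
    o.append(cv2.convertScaleAbs(cv2.resize(s["pixels"][v0:v0+70,u0:u0+50,::-1],None,fx=8,fy=8,interpolation=cv2.INTER_CUBIC),alpha=2))
cv2.imwrite("pics/c3.png",np.hstack(o))
```

```text
(no output)
```

View pics/c3.png

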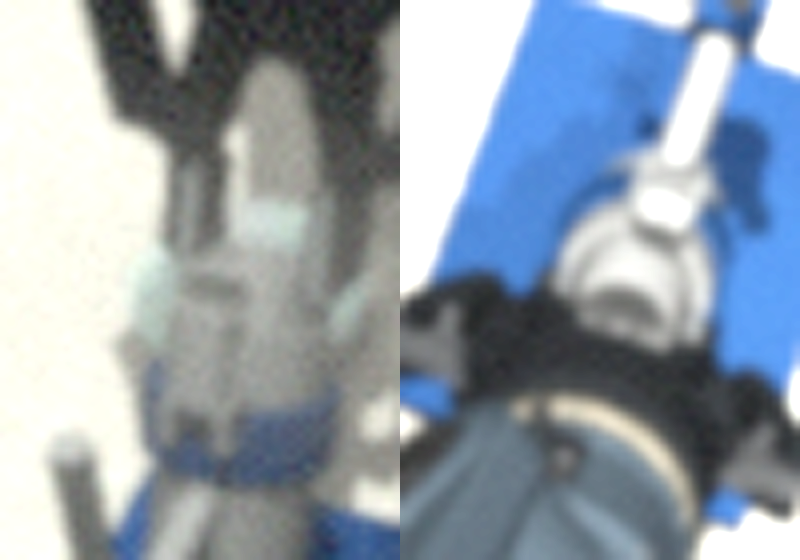

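The scene half shows the fingertips just above the rim with the ring's lower end no longer visible. In the top view the ring's arc (uphill edge y≈250) sits inside the rim. It looks entered, so I release.

```bash
python3 -m pendant '[[[0.0015,0,0,0,0,0,0.2],[0,0,0,0,0,0,0.2],[0,0,0,0,0,0,0.65],[0,0,0,0,0,0,0.65],[0,0,0,0,0,0,0.65],[0,0,0,0,0,0,0.65],[0,0,0,0,0,0,0.65]]]'; python3 go.py .5455 -.1651 .1809 1; python3 -m pendant '[[[0,0,-0.03,0,0,0,0.65],[0,0,-0.05,0,0,0,0.65],[0,0,-0.05,0,0,0,0.65],[-0.01,0.06,0,0,0,0,0.65],[-0.01,0.06,0,0,0,0,0.65],[-0.01,0.06,0,0,0,0,0.65]]]'
python3 - <<'E'
from station import eyes
from meas import *
o=[]
for n,(u0,v0) in dict(scene=(195,165),top=(295,170)).items():
    s=eyes.snapshot(n); np.savez(f"{n}4.npz",**{k:np.array(v) for k,v in s.items()})
    o.append(cv2.convertScaleAbs(cv2.resize(s["pixels"][v0:v0+70,u0:u0+50,::-1],None,fx=8,fy=8,interpolation=cv2.INTER_CUBIC),alpha=2))
cv2.imwrite("pics/c4.png",np.hstack(o))
s=load("top4.npz");P=cloud(s).reshape(-1,3); B=barrelframe(None,-.395); l=(P-[.561,-.172,.15])@B
k=(np.hypot(l[:,0],l[:,1])<.019); print(l[k&(l[:,2]<.03)].round(3))
E
```

```text
t: 7.1
tcp_pos: [0.551, -0.1681, 0.165]
tool_rot: [0.189, 0.947, -0.051, 0.255]
force: [0.1, 0.2, -0.5]
finger_gap: 0.653
gripper_force: 0.0
t 7.1 tcp [ 0.551  -0.1681  0.165 ] gap 0.653 F [ 0.1  0.2 -0.5]
turn units [0.005 0.02  0.002] | shift units after turn [-0.0032  0.0009 -0.0211] before [-0.0032  0.0009 -0.0211] mm [ -2.6   0.7 -16.9]
t: 7.7
tcp_pos: [0.5664, -0.0415, 0.2657]
tool_rot: [0.19, 0.947, -0.05, 0.254]
force: [0.9, 0.1, -0.2]
finger_gap: 0.651
gripper_force: 0.0
[[ 0.012  0.014 -0.17 ]
 [ 0.014  0.011 -0.168]
 [ 0.014  0.008 -0.171]
 [ 0.01   0.015 -0.166]
 [ 0.01   0.013 -0.167]
 [ 0.011  0.01  -0.168]
 [ 0.014  0.007 -0.161]
 [ 0.006  0.017 -0.163]
 [ 0.007  0.014 -0.166]
 [ 0.008  0.012 -0.166]
 [ 0.01   0.009 -0.162]
 [ 0.003  0.016 -0.165]
 [ 0.005  0.013 -0.161]
 [ 0.006  0.011 -0.161]
 [ 0.006  0.008 -0.167]
 [ 0.012 -0.009 -0.167]
 [ 0.013 -0.011 -0.168]
 [ 0.     0.018 -0.16 ]
 [ 0.001  0.015 -0.16 ]
 [ 0.004  0.012 -0.155]
 [ 0.004  0.01  -0.16 ]
 [ 0.004  0.007 -0.162]
 [ 0.01  -0.01  -0.163]
 [ 0.01  -0.012 -0.167]
 [-0.001  0.017 -0.155]
 [-0.002  0.014
[... 1637 characters left out ...]
65]
 [-0.017 -0.001 -0.067]
 [-0.017 -0.004 -0.071]
 [-0.017 -0.006 -0.072]
 [-0.015 -0.009 -0.07 ]
 [-0.011 -0.011 -0.061]
 [-0.007 -0.013 -0.051]
 [ 0.011 -0.014  0.002]
 [-0.018  0.006 -0.052]
 [-0.016  0.003 -0.05 ]
 [-0.016  0.001 -0.053]
 [-0.016 -0.002 -0.056]
 [-0.017 -0.004 -0.06 ]
 [-0.016 -0.007 -0.06 ]
 [-0.015 -0.009 -0.06 ]
 [-0.011 -0.012 -0.051]
 [-0.01  -0.014 -0.051]
 [-0.008 -0.017 -0.049]
 [-0.017  0.    -0.048]
 [-0.018 -0.003 -0.054]
 [-0.016 -0.005 -0.05 ]
 [-0.015 -0.008 -0.051]
 [-0.013 -0.01  -0.046]
 [-0.013 -0.013 -0.049]
 [-0.011 -0.015 -0.048]
 [-0.018 -0.006 -0.047]
 [-0.017 -0.008 -0.048]
 [-0.015 -0.011 -0.046]
 [-0.005 -0.018 -0.015]
 [-0.003 -0.019 -0.002]]
```

View pics/c4.png

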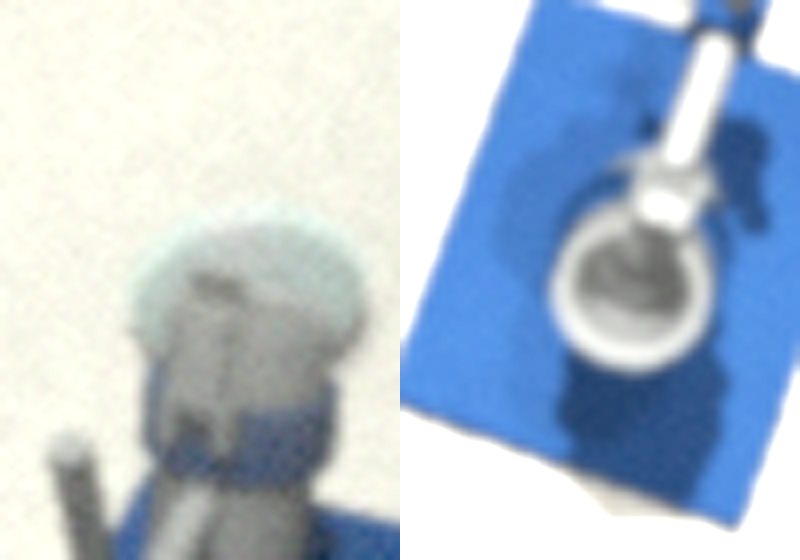

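The spacer is home: depth inside the bore shows its top at about −50 mm and the floor at −76 mm, and the top view shows an open round bore centred near crop (633,287). The contact showed my mouth estimate was a few mm too far uphill, so I refine it from the rim.

```bash
python3 - <<'E'
from meas import *
from scipy.optimize import least_squares
s=load("top4.npz");P=cloud(s).reshape(-1,3); B=barrelframe(None,-.395); m=np.array([.561,-.172,.15]); l=(P-m)@B
k=(abs(l[:,2])<.004)&(np.hypot(l[:,0],l[:,1])<.032)&~((l[:,0]>.012)&(abs(l[:,1])<.011)); q=l[k]
print(len(q),np.median(q[:,2]),q.min(0).round(4),q.max(0).round(4)); print(cv2.minEnclosingCircle(q[:,:2].astype(np.float32)))
# annulus fit r in 20..25
g=np.arange(-.008,.0081,.0005)
C=[[np.maximum(0,abs(np.hypot(q[:,0]-a,q[:,1]-b)-.0225)-.0025).clip(0,.004).sum() for b in g] for a in g]; i,j=np.unravel_index(np.argmin(C),(len(g),)*2); print(g[i],g[j])
# image: project ideal rim circle with offset vs visible edge extremes
t=np.linspace(0,2*np.pi,400)
for a in(-.004,-.002,0):
    c=m+B@np.array([a,0,0]); e=proj(s,c+.025*(np.cos(t)[:,None]*B[:,0]+np.sin(t)[:,None]*B[:,1])); e=(e-[295,170])*8+[400,0]
    print(a,e.min(0).round(0),e.max(0).round(0))
E
python3 go.py .5886 .2432 .12 0
```

```text
97 0.0007737272627032028 [-0.0262 -0.0227 -0.004 ] [0.018  0.0246 0.004 ]
((-0.0031188761349767447, 0.0003786373999901116), 0.025204138830304146)
-0.001999999999999995 6.938893903907228e-18
-0.004 [546. 222.] [702. 370.]
-0.002 [548. 217.] [704. 365.]
0 [550. 211.] [706. 359.]
t 7.8 tcp [ 0.5694 -0.037   0.2665] gap 0.649 F [ 0.9  0.1 -1.3]
turn units [0.047 4.395 0.07 ] | shift units after turn [0.1126 0.3325 0.1831] before [0.1873 0.333  0.104 ] mm [ 90.1 266.  146.5]
```

```bash
python3 -m pendant '[[[0,0,0,0.01,0.879,0.014,0.65],[0,0,0,0.01,0.879,0.014,0.65],[0,0,0,0.01,0.879,0.014,0.65],[0,0,0,0.01,0.879,0.014,0.65],[0,0,0,0.01,0.879,0.014,0.65],[0.0141,0.0416,0.0229,0,0,0,0.65],[0.0141,0.0416,0.0229,0,0,0,0.65],[0.0141,0.0416,0.0229,0,0,0,0.65],[0.0141,0.0416,0.0229,0,0,0,0.65],[0.0141,0.0416,0.0229,0,0,0,0.65],[0.0141,0.0416,0.0229,0,0,0,0.65],[0.0141,0.0416,0.0229,0,0,0,0.65],[0.0141,0.0416,0.0229,0,0,0,0.65],[0,0,0,0,0,0,0.65]]]'; python3 go.py .5886 .2432 .021 0
```

```text
t: 9.2
tcp_pos: [0.5846, 0.242, 0.1149]
tool_rot: [0.198, 0.98, -0.0, -0.005]
force: [-0.9, -0.0, 0.5]
finger_gap: 0.648
gripper_force: 0.0
t 9.2 tcp [0.5846 0.242  0.1149] gap 0.648 F [-0.9 -0.   0.5]
turn units [-0.023 -0.086 -0.03 ] | shift units after turn [-0.0041  0.0033  0.1174] before [-0.0053  0.0037  0.1174] mm [-3.2  2.7 93.9]
```

```bash
python3 -m pendant '[[[-0.0041,0.0033,0.04,-0.023,-0.086,-0.03,0.65],[0,0,0.04,0,0,0,0.65],[0,0,0.0364,0,0,0,0.65],[0,0,0,0,0,0,0.65],[0,0,0,0,0,0,0.2],[0,0,0,0,0,0,0.2],[0,0,0,0,0,0,0.2],[0,0,0,0,0,0,0.2],[0,0,0,0,0,0,0.2],[0,0,0,0,0,0,0.2],[0,0,0,0,0,0,0.2]]]' 40; python3 go.py .5886 .2432 .1 0; python3 -m pendant '[[[0,0,-0.05,0,0,0,0.2],[0,0,-0.06,0,0,0,0.2],[0,0,-0.06,0,0,0,0.2],[0,0,-0.06,0,0,0,0.2],[0,-0.05,0,0,-0.9,0,0.2],[0,-0.05,0,0,-0.9,0,0.2],[0,-0.05,0,0,-0.9,0,0.2],[0,-0.05,0,0,-0.9,0,0.2],[0,-0.05,0,0,-0.763,0,0.2]]]'; python3 go.py .5348 -.1612 .1915 1
```

```text
t: 10.3
tcp_pos: [0.5916, 0.24, 0.0263]
tool_rot: [0.198, 0.98, 0.0, 0.003]
force: [-0.1, -0.6, 5.7]
finger_gap: 0.379
gripper_force: 41.1
t 10.3 tcp [0.5916 0.24   0.0263] gap 0.379 F [-0.1 -0.6  5.7]
turn units [ 0.017  0.056 -0.033] | shift units after turn [ 0.005   0.0022 -0.0921] before [ 0.0044  0.0024 -0.0922] mm [  4.    1.8 -73.7]
t: 11.2
tcp_pos: [0.5134, 0.0613, 0.2088]
tool_rot: [0.193, 0.948, -0.052, 0.248]
force: [1.5, -1.3, -0.4]
finger_gap: 0.374
gripper_force: 39.8
t 11.2 tcp [0.5134 0.0613 0.2088] gap 0.374 F [ 1.5 -1.3 -0.4]
turn units [-0.056 -0.096 -0.038] | shift units after turn [-0.1033 -0.2464  0.0846] before [-0.1054 -0.2453  0.0851] mm [ -82.6 -197.1   67.7]
```

```bash
python3 -m pendant '[[[-0.0129,-0.0308,0.0106,-0.05,-0.09,-0.04,0.2],[-0.0129,-0.0308,0.0106,0,0,0,0.2],[-0.0129,-0.0308,0.0106,0,0,0,0.2],[-0.0129,-0.0308,0.0106,0,0,0,0.2],[-0.0129,-0.0308,0.0106,0,0,0,0.2],[-0.0129,-0.0308,0.0106,0,0,0,0.2],[-0.0129,-0.0308,0.0106,0,0,0,0.2],[-0.0129,-0.0308,0.0106,0,0,0,0.2],[0,0,0,0,0,0,0.2],[0,0,0,0,0,0,0.2]]]'
python3 - <<'E'
from station import eyes
from go import *
st=monitor.sense(); Rt=R.from_quat(st["tool_rot"]).as_matrix(); c0=st["tcp_pos"]+.0263*Rt[:,2]
o=[]
for n,(u0,v0) in dict(scene=(195,150),top=(290,170)).items():
    s=eyes.snapshot(n); np.savez(f"{n}5.npz",**{k:np.array(v) for k,v in s.items()})
    o.append(cv2.convertScaleAbs(cv2.resize(s["pixels"][v0:v0+70,u0:u0+50,::-1],None,fx=8,fy=8,interpolation=cv2.INTER_CUBIC),alpha=2))
    for dz in (0,-.004): print(n,fitring(cloud(s),c0+dz*Rt[:,2],Rt,.018,.010))
cv2.imwrite("pics/c5.png",np.hstack(o))
plan([.5343,-.1609,.1922],1)
E
```

```text
t: 12.2
tcp_pos: [0.5364, -0.1546, 0.1914]
tool_rot: [0.191, 0.947, -0.051, 0.252]
force: [-0.0, 0.4, -1.3]
finger_gap: 0.376
gripper_force: 39.8
scene (array([ 0.   ,  0.001, -0.001]), 61)
scene (array([0.   , 0.001, 0.003]), 96)
top (array([0.004, 0.001, 0.001]), 10)
top (array([0.005, 0.001, 0.005]), 44)
t 12.3 tcp [ 0.5362 -0.1533  0.1914] gap 0.376 F [-0.2  0.4  0.1]
turn units [-0.001 -0.031  0.001] | shift units after turn [-0.0018 -0.0097 -0.0002] before [-0.0018 -0.0097 -0.0002] mm [-1.5 -7.7 -0.1]
```

View pics/c5.png

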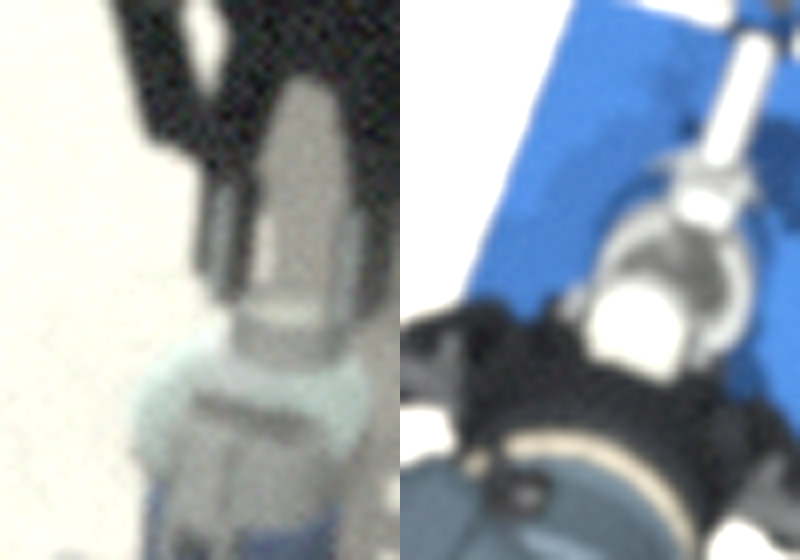

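The disc is held square near its top edge. In the left half it spans y≈295–360 with the tips at about 300, and the right half shows the white face centred at (637,330) against the mouth at (675,280). It sits +4 mm along tool x in the grip, so I correct for that.

```bash
python3 -m pendant '[[[-0.0069,-0.0097,0,0,-0.03,0,0.2],[0,0,0.012,0,0,0,0.2],[0,0,0.012,0,0,0,0.2],[0,0,0.004,0,0,0,0.2],[0,0,0,0,0,0,0.2]]]'; python3 go.py .5343 -.1609 .1922 1;python3 -m pendant '[[[0,0,0.003,0,0,0,0.2],[0,0,0.003,0,0,0,0.2],[0,0,0,0,0,0,0.2]]]'; python3 go.py .5343 -.1609 .1922 1
```

```text
t: 12.8
tcp_pos: [0.5485, -0.1669, 0.1741]
tool_rot: [0.19, 0.947, -0.051, 0.254]
force: [-0.2, 0.0, -0.7]
finger_gap: 0.378
gripper_force: 39.8
t 12.8 tcp [ 0.5485 -0.1669  0.1741] gap 0.378 F [-0.2  0.  -0.7]
turn units [-0.    -0.002  0.   ] | shift units after turn [ 0.0054  0.     -0.0293] before [ 0.0054  0.     -0.0293] mm [  4.3   0.  -23.4]
t: 13.1
tcp_pos: [0.5508, -0.1683, 0.1706]
tool_rot: [0.19, 0.947, -0.051, 0.254]
force: [0.0, 0.0, -1.1]
finger_gap: 0.375
gripper_force: 39.8
t 13.1 tcp [ 0.5508 -0.1683  0.1706] gap 0.375 F [ 0.   0.  -1.1]
turn units [-0.003  0.006 -0.005] | shift units after turn [ 0.006   0.0006 -0.0347] before [ 0.006   0.0006 -0.0347] mm [  4.8   0.5 -27.7]
```

```bash
python3 -m pendant '[[[0,0,0.003,0,0,0,0.2],[0,0,0.003,0,0,0,0.2],[0,0,0,0,0,0,0.2]]]'; python3 go.py .5343 -.1609 .1922 1
```

```text
t: 13.4
tcp_pos: [0.553, -0.1693, 0.1663]
tool_rot: [0.19, 0.947, -0.051, 0.254]
force: [1.5, 2.7, -0.9]
finger_gap: 0.377
gripper_force: 39.7
t 13.4 tcp [ 0.553  -0.1693  0.1663] gap 0.377 F [ 1.5  2.7 -0.9]
turn units [-0.002  0.003 -0.006] | shift units after turn [ 0.0059  0.0007 -0.0409] before [ 0.0059  0.0007 -0.0409] mm [  4.7   0.5 -32.7]
```

```bash
python3 -m pendant '[[[0,0,0.0015,0,0,0,0.2],[0,0,0,0,0,0,0.65],[0,0,0,0,0,0,0.65],[0,0,0,0,0,0,0.65],[0,0,0,0,0,0,0.65],[0,0,0,0,0,0,0.65],[0,0,-0.03,0,0,0,0.65],[0,0,-0.05,0,0,0,0.65],[0,0,-0.05,0,0,0,0.65],[-0.01,0.05,0,0,0,0,0.65],[-0.01,0.05,0,0,0,0,0.65],[-0.01,0.05,0,0,0,0,0.65]]]'
cat > bore.py <<'E'
from station import eyes
from meas import *
import sys
s=eyes.snapshot("top"); np.savez(f"top_{sys.argv[1]}.npz",**{k:np.array(v) for k,v in s.items()})
l=(cloud(s).reshape(-1,3)-[.5585,-.171,.1485])@barrelframe(None,-.395); k=np.hypot(l[:,0],l[:,1])<.013
q=l[k&(l[:,2]<.08)&(l[:,2]>-.1)]; print(len(q),"z med",np.median(q[:,2]),np.percentile(q[:,2],[5,25,75,95]).round(4)); A=np.c_[q[:,:2],np.ones(len(q))]; print("slopes",np.linalg.lstsq(A,q[:,2],rcond=None)[0].round(3))
E
python3 bore.py 6; python3 go.py .4451 .0136 .12 0
```

```text
t: 14.6
tcp_pos: [0.5692, -0.0503, 0.2683]
tool_rot: [0.191, 0.946, -0.052, 0.255]
force: [1.0, -1.7, 0.4]
finger_gap: 0.649
gripper_force: 0.0
58 z med -0.03453309403542039 [-0.0377 -0.0363 -0.0336 -0.0317]
slopes [-0.029 -0.034 -0.035]
t 14.65 tcp [ 0.5732 -0.046   0.2699] gap 0.648 F [3.5 1.9 1.9]
turn units [0.032 4.437 0.011] | shift units after turn [0.1764 0.0072 0.1873] before [0.2471 0.0069 0.0719] mm [141.1   5.7 149.9]
```

```bash
python3 -m pendant '[[[0,0,0,0.006,0.887,0,0.65],[0,0,0,0.006,0.887,0,0.65],[0,0,0,0.006,0.887,0,0.65],[0,0,0,0.006,0.887,0,0.65],[0,0,0,0.006,0.887,0,0.65],[0.0294,0.0012,0.0312,0,0,0,0.65],[0.0294,0.0012,0.0312,0,0,0,0.65],[0.0294,0.0012,0.0312,0,0,0,0.65],[0.0294,0.0012,0.0312,0,0,0,0.65],[0.0294,0.0012,0.0312,0,0,0,0.65],[0.0294,0.0012,0.0312,0,0,0,0.65],[0,0,0,0,0,0,0.65],[0,0,0,0,0,0,0.65],[0,0,0,0,0,0,0.65]]]'; python3 go.py .4451 .0136 .021 0
```

```text
t: 16.05
tcp_pos: [0.4422, 0.0081, 0.1194]
tool_rot: [0.197, 0.98, -0.001, -0.002]
force: [0.5, 0.1, 0.7]
finger_gap: 0.65
gripper_force: 0.0
t 16.05 tcp [0.4422 0.0081 0.1194] gap 0.65 F [0.5 0.1 0.7]
turn units [-0.024 -0.024 -0.017] | shift units after turn [-0.0007  0.0077  0.1229] before [-0.001   0.0081  0.1229] mm [-0.5  6.2 98.4]
```

```bash
python3 -m pendant '[[[-0.0007,0.0077,0.03,-0.024,-0.024,-0.017,0.65],[0,0,0.03,0,0,0,0.65],[0,0,0.03,0,0,0,0.65],[0,0,0.02,0,0,0,0.65],[0,0,0,0,0,0,0.65],[0,0,0,0,0,0,0.65]]]'; python3 go.py .4451 .0136 .021 0
```

```text
t: 16.65
tcp_pos: [0.4436, 0.0139, 0.0309]
tool_rot: [0.196, 0.981, 0.0, -0.001]
force: [-0.4, 0.2, -0.6]
finger_gap: 0.651
gripper_force: 0.0
t 16.65 tcp [0.4436 0.0139 0.0309] gap 0.651 F [-0.4  0.2 -0.6]
turn units [-0.003 -0.02  -0.   ] | shift units after turn [-0.0019  0.0004  0.0124] before [-0.002   0.0004  0.0124] mm [-1.6  0.3  9.9]
```

```bash
python3 -m pendant '[[[-0.0015,0,0.0125,0,0,0,0.6],[0,0,0,0,0,0,0.6],[0,0,0,0,0,0,0.2],[0,0,0,0,0,0,0.2],[0,0,0,0,0,0,0.2],[0,0,0,0,0,0,0.2],[0,0,0,0,0,0,0.2],[0,0,0,0,0,0,0.2]]]' 40; python3 go.py .4451 .0136 .1 0; python3 -m pendant '[[[0,0,-0.05,0,0,0,0.2],[0,0,-0.06,0,0,0,0.2],[0,0,-0.06,0,0,0,0.2],[0,0,-0.06,0,0,0,0.2],[0,-0.04,0,0,-0.9,0,0.2],[0,-0.04,0,0,-0.9,0,0.2],[0,-0.04,0,0,-0.9,0,0.2],[0,-0.04,0,0,-0.9,0,0.2],[0,-0.04,0,0,-0.763,0,0.2],[0,0,0,0,0,0,0.2],[0,0,0,0,0,0,0.2]]]'; python3 go.py .5343 -.1609 .1922 1
```

```text
t: 17.45
tcp_pos: [0.4433, 0.0139, 0.021]
tool_rot: [0.196, 0.981, 0.0, -0.002]
force: [-0.4, -0.3, 5.4]
finger_gap: 0.403
gripper_force: 39.7
t 17.45 tcp [0.4433 0.0139 0.021 ] gap 0.403 F [-0.4 -0.3  5.4]
turn units [-0.005 -0.029  0.003] | shift units after turn [-0.0023  0.0005 -0.0988] before [-0.0019  0.0004 -0.0988] mm [ -1.8   0.4 -79. ]
t: 18.55
tcp_pos: [0.4009, -0.0925, 0.2033]
tool_rot: [0.188, 0.961, -0.023, 0.2]
force: [-0.4, -0.7, -1.3]
finger_gap: 0.399
gripper_force: 40.2
t 18.55 tcp [ 0.4009 -0.0925  0.2033] gap 0.399 F [-0.4 -0.7 -1.3]
turn units [ 0.285 -1.001  0.006] | shift units after turn [-0.1549 -0.0147  0.1054] before [-0.1663 -0.0181  0.0855] mm [-123.9  -11.7   84.3]
```

```bash
python3 -m pendant '[[[0,0,0,0.14,-0.5,0,0.2],[0,0,0,0.14,-0.5,0,0.2],[0,0,0,0,0,0,0.2]]]';  python3 go.py .5356 -.1615 .1872 1
```

```text
t: 18.85
tcp_pos: [0.4039, -0.0893, 0.2049]
tool_rot: [0.187, 0.952, -0.038, 0.241]
force: [0.6, -0.9, -0.9]
finger_gap: 0.399
gripper_force: 40.2
t 18.85 tcp [ 0.4039 -0.0893  0.2049] gap 0.399 F [ 0.6 -0.9 -0.9]
turn units [ 0.174 -0.255  0.018] | shift units after turn [-0.1507 -0.0199  0.1125] before [-0.154  -0.0225  0.1074] mm [-120.5  -15.9   90. ]
```

```bash
python3 -m pendant '[[[-0.0376,-0.005,0.0281,0.1,-0.13,0.01,0.2],[-0.0376,-0.005,0.0281,0.07,-0.12,0.01,0.2],[-0.0376,-0.005,0.0281,0,0,0,0.2],[-0.0376,-0.005,0.0281,0,0,0,0.2],[0,0,0,0,0,0,0.2],[0,0,0,0,0,0,0.2],[0,0,0,0,0,0,0.2]]]';  python3 go.py .5356 -.1615 .1872 1
```

```text
t: 19.55
tcp_pos: [0.5344, -0.161, 0.1852]
tool_rot: [0.189, 0.947, -0.051, 0.253]
force: [0.4, 0.6, -0.3]
finger_gap: 0.395
gripper_force: 40.2
t 19.55 tcp [ 0.5344 -0.161   0.1852] gap 0.395 F [ 0.4  0.6 -0.3]
turn units [-0.005 -0.018  0.004] | shift units after turn [-0.0027 -0.     -0.0014] before [-0.0027 -0.     -0.0014] mm [-2.2 -0.  -1.1]
```

Bottom is about 24 mm outside the rim. I correct x by −2 mm and go in.

```bash
python3 -m pendant '[[[-0.0025,0,0.012,0,-0.015,0,0.2],[0,0,0.012,0,0,0,0.2],[0,0,0.003,0,0,0,0.2],[0,0,0,0,0,0,0.2]]]'; python3 go.py .5356 -.1615 .1872 1;python3 -m pendant '[[[0,0,0.003,0,0,0,0.2],[0,0,0.003,0,0,0,0.2],[0,0,0,0,0,0,0.2]]]'; python3 go.py .5356 -.1615 .1872 1
```

```text
t: 19.95
tcp_pos: [0.5461, -0.1663, 0.1677]
tool_rot: [0.19, 0.947, -0.051, 0.254]
force: [-0.3, 0.1, 0.4]
finger_gap: 0.393
gripper_force: 40.2
t 19.95 tcp [ 0.5461 -0.1663  0.1677] gap 0.393 F [-0.3  0.1  0.4]
turn units [-0.008  0.006 -0.001] | shift units after turn [ 0.0003  0.0004 -0.0283] before [ 0.0003  0.0004 -0.0283] mm [  0.3   0.4 -22.7]
t: 20.25
tcp_pos: [0.5487, -0.1673, 0.1637]
tool_rot: [0.19, 0.947, -0.051, 0.254]
force: [-1.0, 1.8, 1.0]
finger_gap: 0.392
gripper_force: 40.4
t 20.25 tcp [ 0.5487 -0.1673  0.1637] gap 0.392 F [-1.   1.8  1. ]
turn units [-0.005  0.009  0.   ] | shift units after turn [ 0.0009  0.0004 -0.0344] before [ 0.0008  0.0004 -0.0344] mm [  0.7   0.3 -27.5]
```

```bash
python3 -m pendant '[[[0,0,0.003,0,0,0,0.2],[0,0,0,0,0,0,0.2]]]'; python3 go.py .5356 -.1615 .1872 1; python3 -m pendant '[[[0,0,0,0,0,0,0.6],[0,0,0,0,0,0,0.6],[0,0,0,0,0,0,0.6],[0,0,0,0,0,0,0.6],[0,0,0,0,0,0,0.6],[0,0,-0.03,0,0,0,0.65],[0,0,-0.05,0,0,0,0.65],[0,0,-0.05,0,0,0,0.65],[0.01,0.05,0,0,0,0,0.65],[0.01,0.05,0,0,0,0,0.65],[0.01,0.05,0,0,0,0,0.65],[0,0.03,0,0,0,0,0.65],[0,0,0,0,0,0,0.65]]]';  python3 bore.py 7; python3 go.py .4413 .1712 .13 0
```

```text
t: 20.45
tcp_pos: [0.5499, -0.1678, 0.1612]
tool_rot: [0.19, 0.947, -0.051, 0.254]
force: [-1.4, 2.1, -0.7]
finger_gap: 0.396
gripper_force: 40.3
t 20.45 tcp [ 0.5499 -0.1678  0.1612] gap 0.396 F [-1.4  2.1 -0.7]
turn units [-0.003  0.003  0.   ] | shift units after turn [ 0.0006  0.0004 -0.0379] before [ 0.0006  0.0004 -0.0379] mm [  0.5   0.3 -30.3]
t: 21.75
tcp_pos: [0.5354, -0.0232, 0.2413]
tool_rot: [0.188, 0.947, -0.051, 0.254]
force: [0.0, 0.4, -0.5]
finger_gap: 0.651
gripper_force: 0.0
72 z med -0.01779741857781961 [-0.0357 -0.0293 -0.0158 -0.0139]
slopes [ 0.327  0.056 -0.021]
t 21.8 tcp [ 0.5349 -0.0243  0.2411] gap 0.651 F [ 0.  -0.5 -0. ]
turn units [-0.009  4.363  0.021] | shift units after turn [0.202  0.1805 0.1389] before [0.2439 0.1812 0.0192] mm [161.6 144.4 111.1]
```

```bash
python3 -m pendant '[[[0,0,0,0,0.873,0,0.65],[0,0,0,0,0.873,0,0.65],[0,0,0,0,0.873,0,0.65],[0,0,0,0,0.873,0,0.65],[0,0,0,0,0.873,0,0.65],[0.0289,0.0258,0.0198,0,0,0,0.65],[0.0289,0.0258,0.0198,0,0,0,0.65],[0.0289,0.0258,0.0198,0,0,0,0.65],[0.0289,0.0258,0.0198,0,0,0,0.65],[0.0289,0.0258,0.0198,0,0,0,0.65],[0.0289,0.0258,0.0198,0,0,0,0.65],[0.0289,0.0258,0.0198,0,0,0,0.65],[0,0,0,0,0,0,0.65],[0,0,0,0,0,0,0.65],[0,0,0,0,0,0,0.65]]]'; python3 go.py .4413 .1713 .06 0
```

```text
t: 23.3
tcp_pos: [0.4422, 0.1691, 0.1305]
tool_rot: [0.197, 0.98, -0.0, 0.0]
force: [1.0, 0.4, 0.4]
finger_gap: 0.649
gripper_force: 0.0
t 23.3 tcp [0.4422 0.1691 0.1305] gap 0.649 F [1.  0.4 0.4]
turn units [-0.004  0.009 -0.022] | shift units after turn [0.0021 0.0021 0.0881] before [0.0022 0.0021 0.0881] mm [ 1.7  1.7 70.5]
```

```bash
python3 -m pendant '[[[0.0021,0.0021,0.03,0,0,-0.02,0.65],[0,0,0.03,0,0,0,0.65],[0,0,0.028,0,0,0,0.65],[0,0,0,0,0,0,0.65],[0,0,0,0,0,0,0.65],[0,0,0,0,0,0,0.65]]]'; python3 go.py .4413 .1713 .04 0
```

```text
t: 23.9
tcp_pos: [0.4411, 0.1718, 0.0607]
tool_rot: [0.196, 0.981, -0.0, 0.001]
force: [0.8, -0.2, 0.3]
finger_gap: 0.653
gripper_force: 0.0
t 23.9 tcp [0.4411 0.1718 0.0607] gap 0.653 F [ 0.8 -0.2  0.3]
turn units [-0.002  0.012  0.002] | shift units after turn [-0.0005 -0.0004  0.0259] before [-0.0005 -0.0004  0.0259] mm [-0.4 -0.3 20.7]
```

```bash
python3 -m pendant '[[[0,0,0.0255,0,0,0,0.6],[0,0,0,0,0,0,0.6],[0,0,0,0,0,0,0.1],[0,0,0,0,0,0,0.1],[0,0,0,0,0,0,0.1],[0,0,0,0,0,0,0.1],[0,0,0,0,0,0,0.1],[0,0,0,0,0,0,0.1],[0,0,0,0,0,0,0.1]]]' 60; python3 go.py .4413 .1713 .1 0; python3 -m pendant '[[[0,0,-0.05,0,0,0,0.1],[0,0,-0.06,0,0,0,0.1],[0,0,-0.06,0,0,0,0.1],[0,0,-0.05,0,0,0,0.1],[-0.02,-0.03,0,0,-0.6,0,0.1],[-0.02,-0.03,0,0,-0.6,0,0.1],[-0.02,-0.03,0,0,-0.6,0,0.1],[-0.02,-0.03,0,0,-0.6,0,0.1],[-0.02,-0.03,0,0,-0.6,0,0.1],[0,-0.03,0,0,-0.6,0,0.1],[0,-0.03,0,0,-0.6,0,0.1],[0,0,0,0,-0.16,0,0.1],[0,0,0,0,0,0,0.1],[0,0,0,0,0,0,0.1]]]'; python3 go.py .52 -.155 .22 1
```

```text
t: 24.8
tcp_pos: [0.4404, 0.1722, 0.0404]
tool_rot: [0.195, 0.981, -0.0, 0.0]
force: [-1.0, -0.8, 6.8]
finger_gap: 0.302
gripper_force: 58.8
t 24.8 tcp [0.4404 0.1722 0.0404] gap 0.302 F [-1.  -0.8  6.8]
turn units [-0.006  0.008  0.013] | shift units after turn [-0.0015 -0.0006 -0.0745] before [-0.0016 -0.0007 -0.0745] mm [ -1.2  -0.5 -59.6]
t: 26.2
tcp_pos: [0.4486, -0.013, 0.2272]
tool_rot: [0.189, 0.947, -0.051, 0.253]
force: [0.7, -0.1, -1.0]
finger_gap: 0.29
gripper_force: 59.6
t 26.2 tcp [ 0.4486 -0.013   0.2272] gap 0.29 F [ 0.7 -0.1 -1. ]
turn units [-0.006 -0.005  0.016] | shift units after turn [-0.126  -0.1294  0.0831] before [-0.1258 -0.1296  0.0832] mm [-100.8 -103.6   66.5]
```

```bash
python3 -m pendant '[[[-0.021,-0.0216,0.0138,0,0,0,0.1],[-0.021,-0.0216,0.0138,0,0,0,0.1],[-0.021,-0.0216,0.0138,0,0,0,0.1],[-0.021,-0.0216,0.0138,0,0,0,0.1],[-0.021,-0.0216,0.0138,0,0,0,0.1],[-0.021,-0.0216,0.0138,0,0,0,0.1],[0,0,0,0,0,0,0.1],[0,0,0,0,0,0,0.1]]]'; python3 go.py .5273 -.158 .2044 1
python3 - <<'E'
from station import eyes
from go import *
st=monitor.sense(); Rt=R.from_quat(st["tool_rot"]).as_matrix(); c0=st["tcp_pos"]+.0404*Rt[:,2]
o=[]
for n,(u0,v0) in dict(scene=(195,150),top=(290,170)).items():
    s=eyes.snapshot(n)
    o.append(cv2.convertScaleAbs(cv2.resize(s["pixels"][v0:v0+70,u0:u0+50,::-1],None,fx=8,fy=8,interpolation=cv2.INTER_CUBIC),alpha=2))
    print(n,fitring(cloud(s),c0,Rt,.018,.014),proj(s,c0))
cv2.imwrite("pics/c6.png",np.hstack(o))
E
```

```text
t: 27.0
tcp_pos: [0.5203, -0.1549, 0.2198]
tool_rot: [0.189, 0.948, -0.051, 0.253]
force: [0.1, -0.4, -0.4]
finger_gap: 0.29
gripper_force: 59.6
t 27.0 tcp [ 0.5203 -0.1549  0.2198] gap 0.29 F [ 0.1 -0.4 -0.4]
turn units [-0.001 -0.012  0.015] | shift units after turn [ 0.0013 -0.0002  0.0215] before [ 0.0013 -0.0002  0.0215] mm [ 1.1 -0.1 17.2]
scene (array([-0.002,  0.002, -0.002]), 76) [228.09069657 186.38099701]
top (array([-0.006, -0.006, -0.006]), 2) [321.37042535 212.07999517]
```

View pics/c6.png

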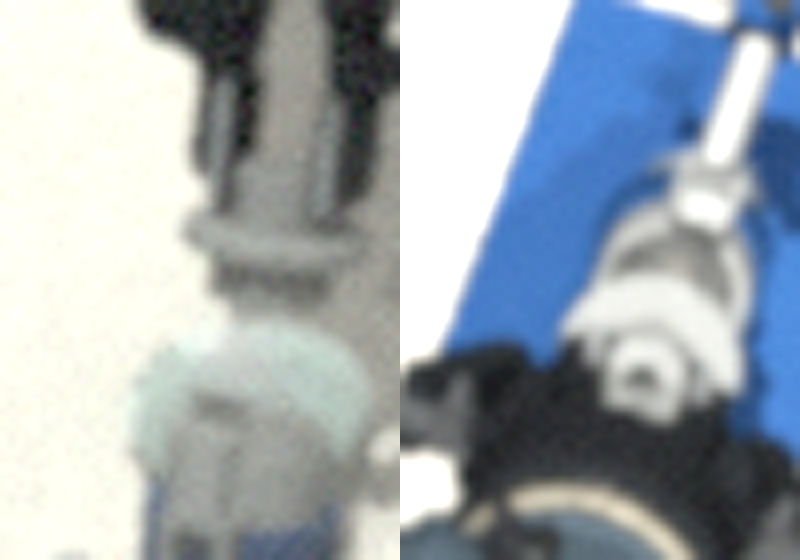

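The cap is held square by its grip, with the flange at scene crop (275,235) and the spigot below it. The right half shows it lined up downhill of the mouth, so I advance.

```bash
python3 -m pendant '[[[0.0013,0,0.015,0,0,0,0.1],[0,0,0.018,0,0,0,0.1],[0,0,0.018,0,0,0,0.1],[0,0,0,0,0,0,0.1]]]'; python3 go.py .5273 -.158 .2044 1;python3 -m pendant '[[[0,0,0.003,0,0,0,0.1],[0,0,0.003,0,0,0,0.1],[0,0,0,0,0,0,0.1]]]'; python3 go.py .5273 -.158 .2044 1
```

```text
t: 27.5
tcp_pos: [0.5381, -0.1621, 0.1827]
tool_rot: [0.189, 0.948, -0.051, 0.253]
force: [0.1, -0.5, -1.5]
finger_gap: 0.298
gripper_force: 59.7
t 27.5 tcp [ 0.5381 -0.1621  0.1827] gap 0.298 F [ 0.1 -0.5 -1.5]
turn units [-0.003 -0.019  0.019] | shift units after turn [-0.0011 -0.0005 -0.0307] before [-0.001  -0.0005 -0.0307] mm [ -0.8  -0.4 -24.6]
t: 27.8
tcp_pos: [0.5408, -0.1634, 0.1814]
tool_rot: [0.188, 0.947, -0.052, 0.255]
force: [-0.7, 1.7, 4.5]
finger_gap: 0.299
gripper_force: 60.2
t 27.8 tcp [ 0.5408 -0.1634  0.1814] gap 0.299 F [-0.7  1.7  4.5]
turn units [-0.009  0.024  0.022] | shift units after turn [ 0.0014 -0.0002 -0.034 ] before [ 0.0013 -0.0003 -0.034 ] mm [  1.1  -0.2 -27.2]
```

```bash
python3 -m pendant '[[[-0.0018,0.0004,0,0,0,0,0.1],[0,0,0.002,0,0,0,0.1],[0,0,0,0,0,0,0.1]]]'; python3 go.py .5273 -.158 .2044 1;python3 -m pendant '[[[0,0,0.003,0,0,0,0.1],[0,0,0.002,0,0,0,0.1],[0,0,0,0,0,0,0.1]]]'; python3 go.py .5273 -.158 .2044 1
```

```text
t: 28.1
tcp_pos: [0.542, -0.1638, 0.1792]
tool_rot: [0.189, 0.947, -0.051, 0.253]
force: [1.0, 0.5, 1.6]
finger_gap: 0.298
gripper_force: 59.8
t 28.1 tcp [ 0.542  -0.1638  0.1792] gap 0.298 F [1.  0.5 1.6]
turn units [-0.005 -0.007  0.017] | shift units after turn [ 0.0014 -0.0004 -0.0371] before [ 0.0014 -0.0005 -0.0371] mm [  1.1  -0.4 -29.7]
t: 28.4
tcp_pos: [0.5441, -0.1648, 0.1754]
tool_rot: [0.189, 0.947, -0.051, 0.253]
force: [1.3, 0.5, -1.2]
finger_gap: 0.299
gripper_force: 59.6
t 28.4 tcp [ 0.5441 -0.1648  0.1754] gap 0.299 F [ 1.3  0.5 -1.2]
turn units [-0.006 -0.008  0.013] | shift units after turn [ 0.0015 -0.0002 -0.0427] before [ 0.0016 -0.0003 -0.0427] mm [  1.2  -0.2 -34.2]
```

```bash
python3 -m pendant '[[[0,0,0.003,0,0,0,0.1],[0,0,0.003,0,0,0,0.1],[0,0,0,0,0,0,0.1]]]'; python3 go.py .5273 -.158 .2044 1;python3 -m pendant '[[[0,0,0.003,0,0,0,0.1],[0,0,0.001,0,0,0,0.1],[0,0,0,0,0,0,0.1]]]'; python3 go.py .5273 -.158 .2044 1
```

```text
t: 28.7
tcp_pos: [0.5465, -0.166, 0.1713]
tool_rot: [0.189, 0.947, -0.051, 0.253]
force: [2.0, 0.1, -1.3]
finger_gap: 0.296
gripper_force: 59.6
t 28.7 tcp [ 0.5465 -0.166   0.1713] gap 0.296 F [ 2.   0.1 -1.3]
turn units [-0.008 -0.005  0.014] | shift units after turn [ 0.0018 -0.0001 -0.0489] before [ 0.0019 -0.0001 -0.0489] mm [  1.5  -0.  -39.1]
t: 29.0
tcp_pos: [0.5473, -0.1662, 0.1702]
tool_rot: [0.189, 0.947, -0.052, 0.254]
force: [-5.7, 1.6, 11.7]
finger_gap: 0.298
gripper_force: 61.4
t 29.0 tcp [ 0.5473 -0.1662  0.1702] gap 0.298 F [-5.7  1.6 11.7]
turn units [-0.01   0.012  0.018] | shift units after turn [ 0.0021 -0.0002 -0.0506] before [ 0.002  -0.0003 -0.0506] mm [  1.6  -0.2 -40.5]
```

```bash
python3 -m pendant '[[[0,0,0.002,0,0,0,0.1],[0,0,0,0,0,0,0.1]]]'; python3 go.py .5273 -.158 .2044 1;python3 -m pendant '[[[0,0,0.002,0,0,0,0.1],[0,0,0,0,0,0,0.1]]]'; python3 go.py .5273 -.158 .2044 1
python3 - <<'E'
from station import eyes
from go import *
o=[]
for n,(u0,v0) in dict(scene=(195,165),top=(295,170)).items():
    s=eyes.snapshot(n); np.savez(f"{n}8.npz",**{k:np.array(v) for k,v in s.items()})
    o.append(cv2.convertScaleAbs(cv2.resize(s["pixels"][v0:v0+70,u0:u0+50,::-1],None,fx=8,fy=8,interpolation=cv2.INTER_CUBIC),alpha=2))
cv2.imwrite("pics/c7.png",np.hstack(o))
E
```

```text
t: 29.2
tcp_pos: [0.5474, -0.1662, 0.1701]
tool_rot: [0.189, 0.947, -0.052, 0.255]
force: [-12.7, 3.7, 25.5]
finger_gap: 0.292
gripper_force: 62.9
t 29.2 tcp [ 0.5474 -0.1662  0.1701] gap 0.292 F [-12.7   3.7  25.5]
turn units [-0.013  0.024  0.019] | shift units after turn [ 0.002  -0.0002 -0.0507] before [ 0.0019 -0.0003 -0.0507] mm [  1.6  -0.2 -40.6]
t: 29.4
tcp_pos: [0.5475, -0.1662, 0.17]
tool_rot: [0.189, 0.947, -0.052, 0.256]
force: [-20.5, 6.2, 36.7]
finger_gap: 0.298
gripper_force: 64.4
t 29.4 tcp [ 0.5475 -0.1662  0.17  ] gap 0.298 F [-20.5   6.2  36.7]
turn units [-0.015  0.037  0.02 ] | shift units after turn [ 0.002  -0.0003 -0.0509] before [ 0.0018 -0.0003 -0.0509] mm [  1.6  -0.2 -40.7]
```

View pics/c7.png

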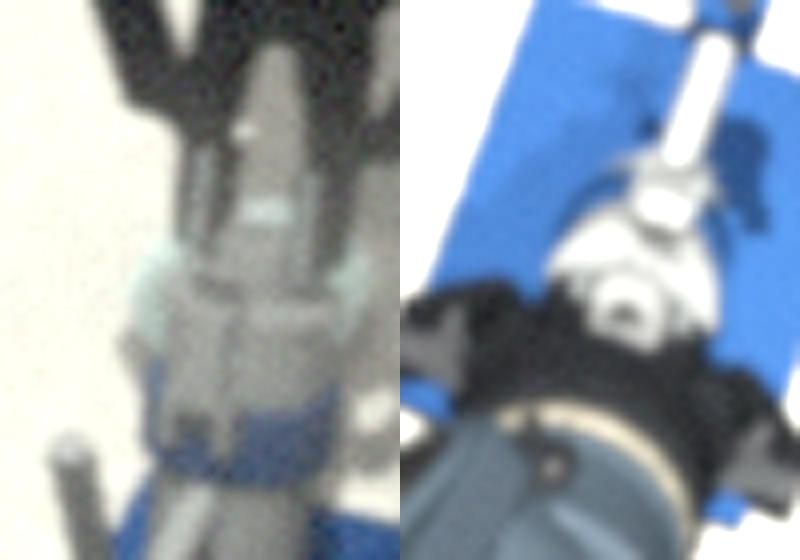

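The force rises stiffly to about 40 N with no further travel, at the expected depth. The flange lies on the rim and the catch at top crop (665,200) is where it stood when shut. I unload, let go, and check.

```bash
python3 -m pendant '[[[0,0,-0.004,0,0,0,0.1],[0,0,0,0,0,0,0.7],[0,0,0,0,0,0,0.7],[0,0,0,0,0,0,0.7],[0,0,0,0,0,0,0.7],[0,0,0,0,0,0,0.7],[0,0,-0.03,0,0,0,0.7],[0,0,-0.05,0,0,0,0.7],[0,0,-0.05,0,0,0,0.7],[0.01,0.05,0,0,0,0,0.7],[0.01,0.05,0,0,0,0,0.7],[0.01,0.05,0,0,0,0,0.7],[0,0.03,0,0,0,0,0.65],[0,0,0,0,0,0,0.65]]]'
python3 - <<'E'
from station import eyes
from go import *
B=barrelframe(None,-.395)
L={}
for n in("top","scene"):
    s=eyes.snapshot(n); np.savez(f"{n}9.npz",**{k:np.array(v) for k,v in s.items()})
    l=(cloud(s).reshape(-1,3)-[.5578,-.1707,.148])@B; L[n]=l
    r=np.hypot(l[:,0],l[:,1])
    for a,b,nm in((0,.012,"grip top (23)"),(.017,.026,"flange top (5)")):
        q=l[(r>a)&(r<b)&(l[:,2]>-.01)&(l[:,2]<.035)&~((l[:,0]>.01)&(abs(l[:,1])<.012)&(a>0))]; 
        if len(q)>5: print(n,nm,len(q),np.median(q[:,2]).round(4),"slopes",np.linalg.lstsq(np.c_[q[:,:2],np.ones(len(q))],q[:,2],rcond=None)[0].round(3))
# catch points compare with before
for f in("top4","top9","scene4","scene9"):
    l=(cloud(load(f+".npz")).reshape(-1,3)-[.5578,-.1707,.148])@B
    q=l[(abs(l[:,1])<.009)&(l[:,0]>.024)&(l[:,0]<.05)&(l[:,2]>.010)&(l[:,2]<.03)]; print(f,len(q),q.mean(0).round(4))
E
```

```text
t: 30.9
tcp_pos: [0.5337, -0.0157, 0.2477]
tool_rot: [0.187, 0.948, -0.051, 0.253]
force: [0.1, -0.1, 0.8]
finger_gap: 0.65
gripper_force: 0.0
top grip top (23) 66 0.0233 slopes [ 0.353 -0.006  0.021]
top flange top (5) 137 0.0064 slopes [-0.017 -0.003  0.006]
scene grip top (23) 20 0.0234 slopes [0.01  0.007 0.023]
scene flange top (5) 46 0.0059 slopes [0.168 0.132 0.006]
top4 26 [0.0333 0.0004 0.0161]
top9 29 [0.0335 0.0009 0.0151]
scene4 26 [0.036  0.0018 0.0167]
scene9 28 [0.0363 0.0016 0.0162]
```

Cap and catch check out: the flange top is at rim +5 mm and square, the grip top is at +23 mm, and the catch is within 0.3 mm of its shut position.

```bash
python3 -c "
from station import job
print(job.sign_off())"
```

```text
the job is handed in; nothing more can be done
None
```

The job is handed in after 31 s of the 72 s allowed: spacer, filter disc and thick ring are home in the bore, the cap is on the rim with the catch shut over it by my depth checks; the sign-off gave no verdict, and I didn't re-measure the bystanders.

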